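# Push two workpieces into line on the glue-up board

## Robot

A 6-joint arm with a two-finger parallel gripper is mounted at the origin on a cart in front of the work surface, level with it; the furniture and walls round the work are solid. World frame = base frame: x ahead of the robot, y to its left, z up, the work surface at z = 0. Lengths are in mm, angles in rad, forces in N, time in s.
With the tool pointing down it reaches from about 350 to 975 mm from the base axis. Payload 7.1 kg.
Tool frame: the origin (TCP) lies at the centre of the arm's flange, where the gripper is bolted on; the fingertips stand 182 mm ahead of it and the grasp point (between the pads) lies 163 mm ahead of it; z points along the fingers, y is the line along which they close (so a half turn about z gives the same grasp; the last joint's range is limited). The gripper opens to 88 mm and grips with 3 to 60 N. Pads are 20 mm wide; open, the fingers measure 115 mm over their backs; the gripper's body (75 mm by 178 mm) begins 61 mm behind the grasp point.
Start: joints at [1.226, 0.423, 1.63, -0, 1.089, -0.019], TCP at [200.01, 592.117, 404.675] pointing down, gripper open.
Joint ranges: [-3, 3], [-0.9, 2.11], [0.09, 2.58], [-1.31, 4.45], [0.11, 2.69], [-2.54, 2.54]. Speed limits (rad/s): [2.39, 2.39, 3.01, 3.14, 3.14, 3.14].

## Interface

Orientations are given as a rotation vector (axis times angle).
In Python, from workcell import readout, get_image, ctrl gives the robot as it stands.
- The arm moves only by the tool step_arm, never from a script. Its argument "targets" is a list that holds one entry, the list of rows, each a list of 7 numbers: the shift along the world's x, y, z as a fraction of full scale, then the turn, a rotation vector about the world's x, y, z as a fraction of full scale, then the opening, from 0 (shut) to 1 (fully open). In form: [[[dx, dy, dz, wx, wy, wz, claw], ...]]. A call has exactly 5 rows; each row shifts and turns the commanded pose from where the row before left it; what a row does not reach is not made up. Full scale, the value 1, is 0.05 m for a shift and 4 degrees for a turn. A row lasts 1/8 s, in which the tool goes at most 62.5 mm and 10.7 degrees, less where a joint would pass 70% of its speed; a pose out of reach is approached as far as the arm can. A call with a number of a shift or a turn outside -1 to 1 is refused whole. A call with a gripper value outside its range is refused whole. The fingers move at their own pace and stop on an object; the grip force is fixed at half the most. Time passes only in rows, so rows that do not move let the fingers close, or fill a call up. It gives the time, the measured TCP pose, the force, the opening and the grip force at its end, in the units of the state.
- readout.get_obs(): the state, without advancing time (a new reading comes with each control period).
- get_image(name): name is "scene" or "top" or "wrist"; returns a dict with "pixels" (420x560x3 uint8, red, green, blue), "intrinsics" (3x3 intrinsics, pixels), "k1" (the pictures are not rectified: a ray, as slopes to the right and down, at radius r is drawn at 1 + k1 r^2 times it, then the intrinsics apply), "extrinsics" (4x4, takes a point from world to camera coordinates). Camera axes: x right, y down, z forward; pixel columns grow to the right and rows downward; lengths in mm; the calibration is good to about 2 mm. A picture is of the moment at which its call begins. There is no depth.
- ctrl.close_job(): hands the job in; it is judged then, once.
The state is a dict: "t": time; "qpos": joint angles; "qvel": joint speeds; "joint_torque": joint torques, N m; "ee_pos": TCP position; "orientation": TCP orientation; "ft_force": force on the tool from outside, world axes, zero at the start; "moment": the same for the moment, N m; "width": finger opening in mm; "grasp_force": force on a finger pad.
Only numpy, scipy, OpenCV 4.12 (cv2) and the standard library are available. Lean on these libraries where they do the work, as an engineer would, in place of code of your own. Each camera call takes 0.05 s, during which the arm holds its last target. There are 200 camera calls.

## Task

Line up the two pieces of wood on the grey glue-up board for gluing: push the long pine strip flush against the long fence with its end against the end stop, and push the hardwood block flush against the same fence and tight against the free end of the strip. Only push them along the board with the fingertips - do not lift or tip them - and leave the glue bottle, wax pot, marker and bolt around the board where they are.

Things in the scene. Friction and masses are not known exactly. Their poses are not given: they have to be found in the camera images.
- jig: fixed glue-up board: grey base 200 (x) x 460 (y) x 12 mm, dark wood fence along its far side and end stop at its left end, both 25 mm above the base. Origin: centre of the underside, on the table; x points to the fence, y along it to the stop. Here base top is z = +12 mm, inner faces are x = +80 (fence) and y = +210 mm (stop, which spans x = -20 to +80); both 20 mm thick.
- strip_mid (a point): centre of the loose pine strip with two small holes, 42 (x) x 180 (y) x 21 (z) mm, about 0.11 kg, flat on the base, askew; y along its length. It lies between the block and the end stop and slides at about 1 N. When seated its centre is 59, 120 mm (x, y) in the frame of the board.
- block_mid (a point): centre of the loose hardwood block, 50 (x) x 60 (y) x 45 (z) mm, about 0.09 kg, on the base, askew, beyond the strip's free (-y) end. It slides with a force of about 1 N. Its 60 mm (y) side goes along the fence: when seated its centre is 55, 0 mm (x, y) in the frame of the board.
- glue: white glue bottle with orange cap, 55 mm across, 153 mm tall, standing behind the fence; origin at the centre of its underside. Leave it alone.
- wax: white wax pot with red lid, 61 mm across, 60 mm tall, standing behind the fence; origin at the centre of its underside. Leave it alone.
- pen: black marker with red cap, 17 x 130 x 14 mm, lying in front of the board, y along its length; origin at the centre of its underside. Leave it alone.
- bolt: steel hex bolt standing on its head, 21 x 18 x 54 mm, to the left of the board's end stop; origin at the centre of its underside. Leave it alone.

How it is judged:
By the outcome, as a careful person would: the job done as asked, in the order asked, and still so for the second after the job is handed in, with the robot touching nothing.
It also fails if it takes over 72 s, if anything falls off the work surface, if the arm or the gripper's body presses on something with over 40 N, if the wrist force passes 120 N, or if a joint passes its speed limit or range.

## Working session

There is one attempt and no reset: what is moved stays moved. The work goes in short steps, Python scripts to look and compute and a tool call to move; the robot and the scene stay as the last step left them, time stands still between calls to the robot, and variables do not carry over. Pictures are saved under pics/ and viewed, at most 10 in all, crops included, and the job is handed in when it is done.

Besides the shell and the picture viewer there is one more tool, called after "Request:" as name(argument=value, ...) on one line, values as JSON. step_arm: Moves the arm, as the interface text tells. Shift numbers are shares of 0.05 m and turn numbers shares of 4 degrees, none past 1 either way. Its arguments: {"type":"object","properties":{"targets":{"type":"array"}},"required":["targets"]}

```bash
mkdir -p pics; cat > h.py <<'E'
import numpy as np,cv2
from workcell import readout,get_image,ctrl
def snap(n,f):
    d=get_image(n); cv2.imwrite('pics/'+f+'.png',d['pixels'][:,:,::-1]); np.savez('pics/'+f+'.npz',**d); return d
def ray(d,uv,z):
    K=np.array(d['intrinsics']);E=np.array(d['extrinsics']);uv=np.atleast_2d(np.array(uv,float))
    D=np.array([float(d['k1']),0,0,0])
    # r-> r(1+k1 r^2): OpenCV model
    p=cv2.undistortPoints(uv.reshape(-1,1,2),K,D).reshape(-1,2)
    R=E[:3,:3];c=-R.T@E[:3,3]
    v=np.c_[p,np.ones(len(p))]@R
    return c+v*((z-c[2])/v[:,2])[:,None]
E
python3 - <<'E'
from h import *
a=snap('top','top0');b=snap('scene','sc0')
cv2.imwrite('pics/both.png',cv2.resize(np.hstack([a['pixels'],b['pixels']])[:,:,::-1],(800,300)))
for d in(a,b):
    E=d['extrinsics'];print(-E[:3,:3].T@E[:3,3],d['k1'],d['intrinsics'][0])
print(readout.get_obs())
E
```

```text
[386.40810108 150.21919381 956.74708136] -0.038613066301642206 [470.10889811   0.         277.50331466]
[  86.83800922 -225.57941013  713.74415489] -0.027439730749507858 [403.540788    0.        275.2791554]
{'t': 0.1, 'qpos': array([ 1.22600732e+00,  4.23791906e-01,  1.63062778e+00, -1.34992345e-05,
        1.08858466e+00, -1.89653687e-02]), 'qvel': array([-4.49740362e-04, -1.85576042e-03, -2.01142490e-03, -2.04390566e-03,
        9.67728673e-05,  8.09429606e-04]), 'joint_torque': array([-8.68894058e-04, -5.45610809e+01, -2.74321282e+01,  6.44587073e-02,
        1.89457677e-02, -3.44927525e-05]), 'ee_pos': array([199.92577544, 591.89080752, 403.95650306]), 'orientation': array([-5.09492337e-01, -3.09975592e+00,  2.18414052e-03]), 'ft_force': array([-0.02377692, -0.66051558,  0.16128319]), 'moment': array([0.00599   , 0.00724339, 0.07084182]), 'grasp_force': 0.0, 'width': 87.89446851640866}
```

View pics/top0.png

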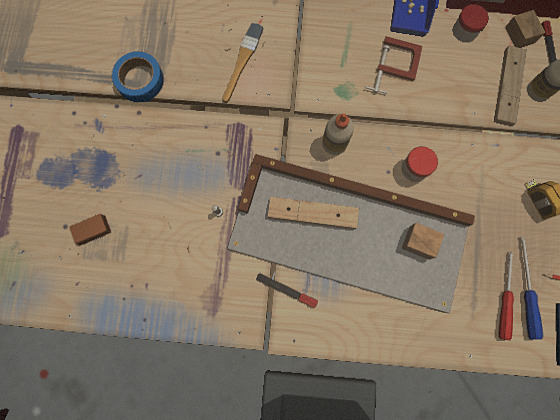

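View pics/sc0.png

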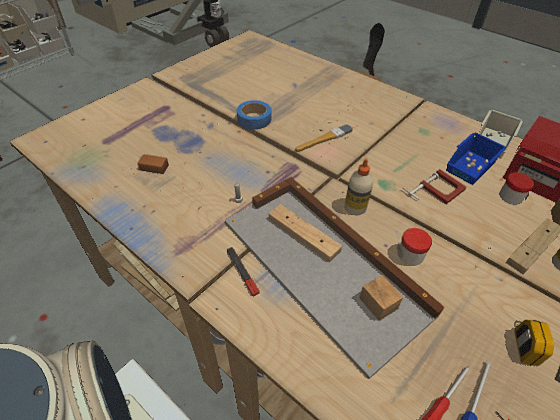

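Top view: fence runs from (257,160) to (473,218), strip spans (268,198)–(358,228), block is near (424,240), and the pen lies near (287,290). The scene view agrees with this.

```bash
python3 - <<'E'
from h import *
d=dict(np.load('pics/top0.npz'));im=d['pixels'][:,:,::-1].copy()
c=cv2.resize(im[145:320,220:485],None,fx=3,fy=3,interpolation=cv2.INTER_CUBIC)
cv2.imwrite('pics/crop0.png',c)
hsv=cv2.cvtColor(im,cv2.COLOR_BGR2HSV)
roi=np.zeros(im.shape[:2],np.uint8);cv2.fillPoly(roi,[np.array([[258,156],[476,216],[450,315],[225,250]])],255)
def rep(n,m):
    m=cv2.morphologyEx(m&roi,cv2.MORPH_OPEN,np.ones((3,3),np.uint8))
    cs,_=cv2.findContours(m,cv2.RETR_EXTERNAL,cv2.CHAIN_APPROX_NONE)
    for q in sorted(cs,key=cv2.contourArea)[::-1][:3]:
        if cv2.contourArea(q)>150:
            r=cv2.minAreaRect(q);print(n,cv2.contourArea(q),np.round(cv2.boxPoints(r),1).tolist())
wood=cv2.inRange(hsv,(5,70,110),(30,255,255));dark=cv2.inRange(hsv,(0,60,20),(20,255,109));grey=cv2.inRange(hsv,(0,0,90),(180,60,255))
rep('wood',wood);rep('dark',dark);rep('grey',grey)
for p in[(300,215),(424,235),(424,250),(350,185),(350,260),(245,195)]:print(p,hsv[p[1],p[0]])
E
```

```text
wood 1707.0 [[267.20001220703125, 216.1999969482422], [269.79998779296875, 196.0], [359.0, 207.60000610351562], [356.3999938964844, 227.8000030517578]]
wood 725.5 [[406.0, 245.5], [415.1000061035156, 222.1999969482422], [444.70001220703125, 233.8000030517578], [435.70001220703125, 257.0]]
wood 161.5 [[458.70001220703125, 268.70001220703125], [468.70001220703125, 224.0], [473.79998779296875, 225.1999969482422], [463.8999938964844, 269.8999938964844]]
dark 2136.5 [[239.6999969482422, 209.8000030517578], [243.39999389648438, 155.6999969482422], [476.29998779296875, 171.39999389648438], [472.70001220703125, 225.5]]
grey 18778.0 [[225.6999969482422, 249.60000610351562], [249.60000610351562, 165.3000030517578], [473.1000061035156, 228.6999969482422], [449.20001220703125, 312.8999938964844]]
(300, 215) [ 17  94 166]
(424, 235) [ 15 113 151]
(424, 250) [ 15 105 143]
(350, 185) [ 13 135  91]
(350, 260) [ 19  25 145]
(245, 195) [ 11 125  98]
```

View pics/crop0.png

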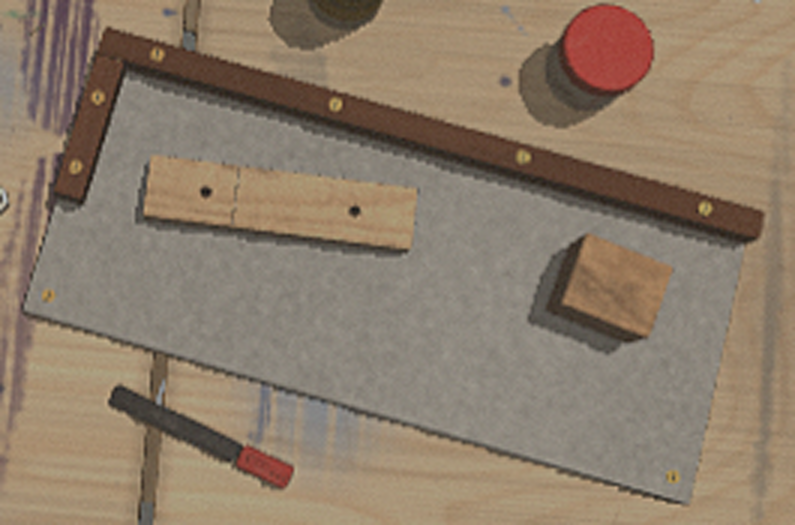

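```bash
cat >> h.py <<'E'
def toJ(p,J): # J=(x,y,th) board pose
    c,s=np.cos(J[2]),np.sin(J[2]);return (np.asarray(p)[:,:2]-J[:2])@np.array([[c,-s],[s,c]])
def toW(p,J):
    c,s=np.cos(J[2]),np.sin(J[2]);return np.asarray(p)@np.array([[c,s],[-s,c]])+J[:2]
def fit(P,M):
    P=np.asarray(P)[:,:2];M=np.asarray(M,float);a,b=P-P.mean(0),M-M.mean(0)
    th=np.arctan2((b[:,0]*a[:,1]-b[:,1]*a[:,0]).sum(),(a*b).sum())
    J=np.array([0,0,th]);J[:2]=P.mean(0)-toW(M.mean(0)[None],J)[0];return J
E
python3 - <<'E'
from h import *
d=dict(np.load('pics/top0.npz'))
f=lambda l,z:ray(d,np.array(l)/3+[220,145],z)
P=np.r_[f([(24,311),(690,503)],12),f([(106,29),(764,211)],37)]
M=[(-100,230),(-100,-230),(100,230),(100,-230)]
J=fit(P,M);np.save('J.npy',J);print('J',J,np.degrees(J[2]));print('res',np.round(toJ(P,J)-M,1).tolist())
print('inner fence',toJ(f([(124,62),(758,238)],37),J).round(1).tolist())
for n,l,z in(('strip',[(150,155),(417,187),(411,250),(144,217)],33),('block',[(585,234),(673,265),(649,339),(561,301)],57)):
    q=f(l,z);k=toJ(q,J);print(n,k.round(1).tolist(),'c',k.mean(0),'W',q.mean(0),[np.linalg.norm(q[i]-q[i-1]).round(1) for i in range(4)])
    e=k[0]-k[1];e2=k[3]-k[2];print(np.degrees(np.arctan2(-e[0],e[1])),np.degrees(np.arctan2(-e2[0],e2[1])))
print(ray(d,[(260,275),(315,303)],14),toJ(ray(d,[(260,275),(315,303)],14),J))
print('glue,wax bolt',toJ(ray(d,[(340,125),(422,161),(217,211)],50),J))
E
```

```text
J [ 5.38257180e+02  1.89441669e+01 -1.91663485e-01] -10.981508765120207
res [[1.3, -1.2], [0.9, 0.9], [-1.1, -1.0], [-1.0, 1.3]]
inner fence [[79.8, 210.6], [79.9, -228.4]]
strip [[23.4, 175.8], [51.7, -2.0], [9.2, -8.5], [-18.3, 167.8]] c [16.49669801 83.27017075] W [570.3141183   97.54706161  33.        ] [np.float64(42.5), np.float64(180.0), np.float64(43.0), np.float64(178.5)]
9.037572489242253 8.879718211362722
block [[45.8, -111.8], [41.7, -171.3], [-9.3, -166.5], [-1.1, -106.6]] c [  19.28019009 -139.06416299] W [ 530.69368868 -121.24627775   57.        ] [np.float64(47.2), np.float64(59.6), np.float64(51.3), np.float64(60.5)]
-3.9169210104890553 -7.865711048763145
[[438.12474617 192.95055656  14.        ]
 [393.23656797  79.92666997  14.        ]] [[-131.44573647  151.74566296]
 [-153.98178756   32.24054222]]
glue,wax bolt [[203.67976546  78.91592733]
 [175.24858486 -99.36440554]
 [-36.78936714 266.55495693]]
```

```bash
cat >> h.py <<'E'
from scipy.spatial.transform import Rotation as Ro
J=np.load('J.npy') if __import__('os').path.exists('J.npy') else None
def st():
    o=readout.get_obs();p=o['ee_pos'];R=Ro.from_rotvec(o['orientation']);y=R.as_matrix()[:,1]
    tip=p+R.as_matrix()[:,2]*182
    print('t %.2f tipJ'%o['t'],toJ(tip[None],J)[0].round(1),'z',tip[2].round(1),'F',o['ft_force'].round(1),'w',round(o['width'],1));return tip,R
def go(x,y,z):
    tip,R=st();w=np.r_[toW([[x,y]],J)[0],z]
    dR=Ro.from_matrix(np.c_[np.r_[toW([[1,0]],[0,0,J[2]])[0],0],0,0][:0] if 0 else np.eye(3))
    c,s=np.cos(J[2]),np.sin(J[2]);best=None
    for g in(1,-1):
        T=np.array([[-g*c,-g*s,0],[-g*s,g*c,0],[0,0,-1.]]).T
        T=np.c_[np.array([-c,-s,0])*g,np.array([-s,c,0])*g,[0,0,-1]]
        r=(Ro.from_matrix(T)*R.inv()).as_rotvec(degrees=True)
        if best is None or np.linalg.norm(r)<np.linalg.norm(best):best=r
    print('shift units',((w-tip)/50).round(3),'turn units',(best/4).round(2))
E
sed -i '/dR=Ro/d;/T=np.array(\[\[-g/d' h.py
python3 -c "
from h import *
go(-50,90,150)"
```

```text
t 0.10 tipJ [-441.3  497.8] z 222.0 F [-0.  -0.7  0.2] w 87.9
shift units [ 6.13  -9.497 -1.439] turn units [ 0.02 -0.01  1.92]
```

Request:
step_arm(targets=[[[0.4,-0.63,0,0,0,0.2,1],[0.4,-0.63,0,0,0,0.2,1],[0.4,-0.63,0,0,0,0.2,1],[0.4,-0.63,0,0,0,0.2,1],[0.4,-0.63,0,0,0,0.2,1]]])

```text
t: 0.72
ee_pos: [300.4, 433.5, 404.4]
orientation: [-0.4, -3.116, 0.001]
ft_force: [0.6, 0.2, 1.1]
width: 87.4
grasp_force: 0.0
```

Request:
step_arm(targets=[[[0.4,-0.63,0,0,0,0.2,1],[0.4,-0.63,0,0,0,0.2,1],[0.4,-0.63,0,0,0,0.2,1],[0.4,-0.63,0,0,0,0.2,1],[0.4,-0.63,0,0,0,0.12,1]]])

```text
t: 1.35
ee_pos: [400.4, 276.0, 404.5]
orientation: [-0.3, -3.127, 0.0]
ft_force: [0.2, 0.5, -0.7]
width: 87.3
grasp_force: 0.0
```

Request:
step_arm(targets=[[[0.4,-0.63,0,0,0,0,1],[0.4,-0.63,0,0,0,0,1],[0.4,-0.63,0,0,0,0,1],[0.4,-0.63,0,0,0,0,1],[0,0,0,0,0,0,1]]])

```text
t: 1.98
ee_pos: [480.8, 149.6, 404.4]
orientation: [-0.306, -3.127, 0.0]
ft_force: [-0.9, -0.2, 0.2]
width: 87.7
grasp_force: 0.0
```

```bash
python3 -c "
from h import *
go(-50,90,18)"
```

```text
t 1.98 tipJ [-81.3 117.2] z 222.4 F [-0.9 -0.2  0.2] w 87.7
shift units [ 0.511 -0.654 -4.089] turn units [ 0.   -0.    0.05]
```

Request:
step_arm(targets=[[[0.51,-0.65,0,0,0,0.05,1],[0,0,-0.8,0,0,0,1],[0,0,-0.8,0,0,0,1],[0,0,-0.8,0,0,0,1],[0,0,-0.4,0,0,0,1]]])

```text
t: 2.6
ee_pos: [504.2, 119.3, 262.5]
orientation: [-0.294, -3.124, 0.001]
ft_force: [0.2, 0.0, 0.7]
width: 87.9
grasp_force: 0.0
```

Request:
step_arm(targets=[[[0,0,-0.4,0,0,0,1],[0,0,-0.4,0,0,0,1],[0,0,-0.3,0,0,0,1],[0,0,-0.19,0,0,0,1],[0,0,0,0,0,0,1]]])

```text
t: 3.22
ee_pos: [505.3, 118.8, 199.7]
orientation: [-0.295, -3.127, 0.0]
ft_force: [0.4, 0.2, -0.0]
width: 87.9
grasp_force: 0.0
```

```bash
python3 -c "
from h import *
go(22,90,18)"
```

```text
t 3.23 tipJ [-51.6  91.7] z 17.7 F [ 0.4  0.2 -0. ] w 87.9
shift units [ 1.438 -0.313  0.006] turn units [ 0.   -0.02 -0.05]
```

Request:
step_arm(targets=[[[0.1,-0.02,0,0,0,0,1],[0.1,-0.02,0,0,0,0,1],[0.1,-0.02,0,0,0,0,1],[0.1,-0.02,0,0,0,0,1],[0.1,-0.02,0,0,0,0,1]]])

```text
t: 3.85
ee_pos: [530.9, 113.5, 200.2]
orientation: [0.295, 3.128, 0.0]
ft_force: [-1.3, 0.2, -0.1]
width: 87.7
grasp_force: 0.0
```

Request:
step_arm(targets=[[[0.1,-0.02,0,0,0,0,1],[0.1,-0.02,0,0,0,0,1],[0.1,-0.02,0,0,0,0,1],[0.1,-0.02,0,0,0,0,1],[0.1,-0.02,0,0,0,0,1]]])

```text
t: 4.47
ee_pos: [555.7, 108.5, 200.1]
orientation: [-0.295, -3.127, 0.0]
ft_force: [-1.6, 0.3, 0.7]
width: 87.8
grasp_force: 0.8
```

Request:
step_arm(targets=[[[0.1,-0.02,0,0,0,0,1],[0.1,-0.02,0,0,0,0,1],[0.1,-0.02,0,0,0,0,1],[0.06,-0.012,0,0,0,0,1],[0.04,-0.008,0,0,0,0,1]]])

```text
t: 5.1
ee_pos: [575.6, 104.6, 200.2]
orientation: [-0.295, -3.127, 0.0]
ft_force: [-1.2, -0.1, 1.0]
width: 87.9
grasp_force: 0.8
```

```bash
python3 -c "
from h import *
go(30,90,18)
d=snap('top','top1');cv2.imwrite('pics/c1.png',cv2.resize(d['pixels'][145:320,220:485,::-1],None,fx=3,fy=3,interpolation=cv2.INTER_CUBIC))"
```

```text
t 5.10 tipJ [20.3 91.2] z 18.2 F [-1.2 -0.1  1. ] w 87.9
shift units [ 0.186 -0.06  -0.004] turn units [-0.   -0.   -0.05]
```

View pics/c1.png

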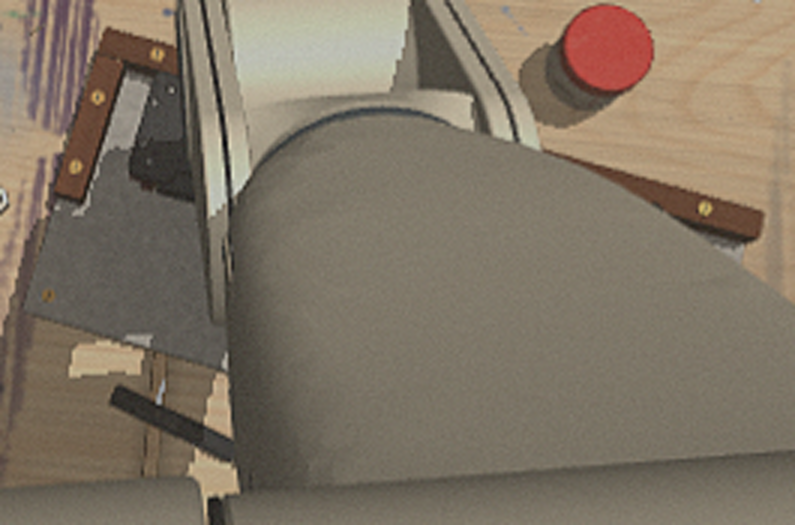

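The arm hides the strip in this view, so I'll go by force. I'll keep pushing in small steps.

Request:
step_arm(targets=[[[0.03,-0.006,0,0,0,0,1],[0.03,-0.006,0,0,0,0,1],[0.02,-0.004,0,0,0,0,1],[0.02,-0.004,0,0,0,0,1],[0.02,-0.004,0,0,0,0,1]]])

```text
t: 5.78
ee_pos: [581.6, 103.4, 200.2]
orientation: [0.295, 3.128, 0.0]
ft_force: [-0.6, -0.3, -0.4]
width: 88.0
grasp_force: 0.4
```

Request:
step_arm(targets=[[[0.02,-0.004,0,0,0,0,1],[0.02,-0.004,0,0,0,0,1],[0.01,-0.002,0,0,0,0,1],[0.01,-0.002,0,0,0,0,1],[0,0,0,0,0,0,1]]])

```text
t: 6.4
ee_pos: [583.3, 103.1, 200.1]
orientation: [-0.296, -3.124, 0.0]
ft_force: [-7.3, 3.7, 6.0]
width: 87.8
grasp_force: 3.7
```

Request:
step_arm(targets=[[[-0.1,0.02,0,0,0,0,1],[-0.3,0.06,0,0,0,0,1],[-0.4,0.08,0,0,0,0,0],[0,0,0.6,0,0,0,0],[0,0,0.6,0,0,0,0]]])

```text
t: 7.02
ee_pos: [543.4, 110.9, 260.5]
orientation: [-0.294, -3.127, 0.001]
ft_force: [0.3, 0.1, -0.3]
width: 61.1
grasp_force: 0.0
```

```bash
python3 -c "
from h import *
go(59,-48,78)"
```

```text
t 7.03 tipJ [-12.6  91.2] z 78.5 F [ 0.3  0.1 -0.3] w 61.1
shift units [ 0.876 -3.006 -0.009] turn units [ 0.   -0.02 -0.05]
```

Request:
step_arm(targets=[[[0.17,-0.6,0,0,0,0,0],[0.17,-0.6,0,0,0,0,0],[0.17,-0.6,0,0,0,0,0],[0.18,-0.6,0,0,0,0,0],[0.18,-0.6,0,0,0,0,0]]])

```text
t: 7.65
ee_pos: [587.6, -39.9, 260.1]
orientation: [0.295, 3.128, -0.0]
ft_force: [-0.3, 0.4, 0.0]
width: 11.1
grasp_force: 0.0
```

Request:
step_arm(targets=[[[0,0,0,0,0,0,0],[0,0,-0.3,0,0,0,0],[0,0,-0.4,0,0,0,0],[0,0,-0.3,0,0,0,0],[0,0,-0.2,0,0,0,0]]])

```text
t: 8.28
ee_pos: [587.5, -38.6, 198.4]
orientation: [-0.294, -3.126, 0.0]
ft_force: [-0.6, -0.3, -0.2]
width: 0.9
grasp_force: 0.0
```

```bash
python3 -c "
from h import *
go(59,10,18)
d=snap('wrist','w1')"
```

```text
t 8.28 tipJ [ 58.9 -47.2] z 16.4 F [-0.6 -0.3 -0.2] w 0.9
shift units [0.219 1.122 0.032] turn units [-0.   -0.03 -0.06]
```

View pics/w1.png

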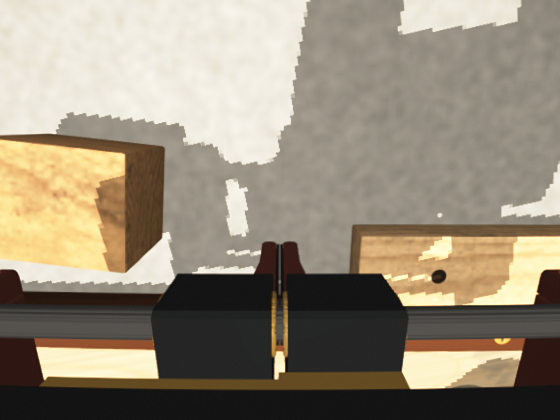

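Wrist view: the closed fingers at (280,260) sit between the block (left, edge near 165) and the strip end (right, edge near 352). The strip lies parallel to the fence.

Request:
step_arm(targets=[[[0.02,0.1,0.03,0,0,0,0],[0.02,0.1,0,0,0,0,0],[0.02,0.1,0,0,0,0,0],[0.02,0.1,0,0,0,0,0],[0.02,0.1,0,0,0,0,0]]])

```text
t: 8.95
ee_pos: [593.1, -13.8, 201.9]
orientation: [0.295, 3.127, 0.0]
ft_force: [0.1, 0.2, 0.1]
width: 0.4
grasp_force: 0.0
```

Request:
step_arm(targets=[[[0.02,0.1,0,0,0,0,0],[0.02,0.1,0,0,0,0,0],[0.02,0.1,0,0,0,0,0],[0.02,0.1,0,0,0,0,0],[0.02,0.1,0,0,0,0,0]]])

```text
t: 9.57
ee_pos: [598.1, 11.1, 201.7]
orientation: [-0.295, -3.128, 0.0]
ft_force: [-0.1, -2.3, 1.0]
width: 0.5
grasp_force: 1.0
```

Request:
step_arm(targets=[[[0.01,0.06,0,0,0,0,0],[0.01,0.04,0,0,0,0,0],[0.01,0.04,0,0,0,0,0],[0,0.02,0,0,0,0,0],[0,0.02,0,0,0,0,0]]])

```text
t: 10.2
ee_pos: [599.6, 19.9, 201.7]
orientation: [0.296, 3.128, 0.0]
ft_force: [0.3, -1.0, 0.8]
width: 0.3
grasp_force: 0.8
```

```bash
python3 -c "
from h import *
go(59,16.5,18)"
```

```text
t 10.20 tipJ [60.  12.6] z 19.7 F [ 0.3 -1.   0.8] w 0.3
shift units [-0.005  0.081 -0.033] turn units [-0.    0.   -0.05]
```

Request:
step_arm(targets=[[[0,0.02,0,0,0,0,0],[0,0.02,0,0,0,0,0],[0,0.02,0,0,0,0,0],[0,0.02,0,0,0,0,0],[0,0,0,0,0,0,0]]])

```text
t: 10.82
ee_pos: [599.5, 23.9, 201.7]
orientation: [-0.295, -3.128, -0.0]
ft_force: [0.4, -0.9, 0.6]
width: 0.5
grasp_force: 0.2
```

```bash
python3 -c "
from h import *
st()"
```

```text
t 10.82 tipJ [59.2 16.6] z 19.7 F [ 0.4 -0.9  0.6] w 0.5
```

Request:
step_arm(targets=[[[0,0.01,0,0,0,0,0],[0,0.01,0,0,0,0,0],[0,0.01,0,0,0,0,0],[0,0.01,0,0,0,0,0],[0,0,0,0,0,0,0]]])

```text
t: 11.45
ee_pos: [599.5, 25.9, 201.7]
orientation: [-0.295, -3.128, -0.0]
ft_force: [0.3, -0.8, -1.1]
width: 0.4
grasp_force: 0.3
```

Request:
step_arm(targets=[[[0,0.015,0,0,0,0,0],[0,0.015,0,0,0,0,0],[0,0.01,0,0,0,0,0],[0,0.01,0,0,0,0,0],[0,0,0,0,0,0,0]]])

```text
t: 12.08
ee_pos: [599.5, 28.4, 201.7]
orientation: [-0.295, -3.128, -0.0]
ft_force: [-0.2, -0.1, -0.6]
width: 0.0
grasp_force: 0.2
```

```bash
python3 -c "
from h import *
st();d=snap('wrist','w2');snap('scene','s2');snap('top','t2')
s=dict(np.load('pics/s2.npz'))['pixels'][150:330,200:460,::-1]
cv2.imwrite('pics/w2b.png',np.hstack([cv2.resize(d['pixels'][:,:,::-1],(400,300)),cv2.resize(s,(400,300))]))"
```

```text
t 12.07 tipJ [58.3 21. ] z 19.7 F [-0.2 -0.1 -0.6] w 0.0
```

View pics/w2b.png

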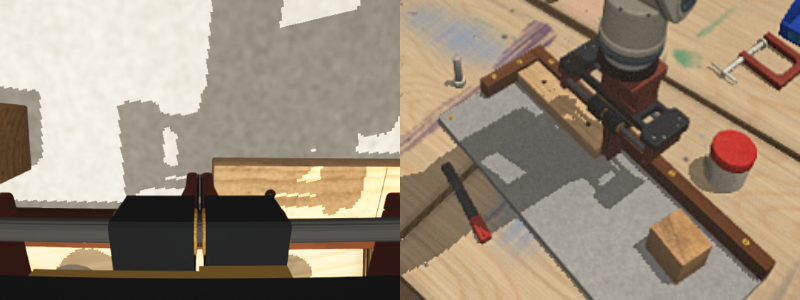

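The fingers touch the strip end (wrist view, about x=213) and the strip lies along the fence. It is near the stop, so I'll continue gently.

Request:
step_arm(targets=[[[0,0.01,0,0,0,0,0],[0,0.01,0,0,0,0,0],[0,0.01,0,0,0,0,0],[0,0.01,0,0,0,0,0],[0,0,0,0,0,0,0]]])

```text
t: 12.85
ee_pos: [599.5, 30.4, 201.6]
orientation: [-0.295, -3.128, -0.0]
ft_force: [0.2, -0.9, -0.0]
width: 0.3
grasp_force: 0.2
```

```bash
python3 -c "
from h import *
d=dict(np.load('pics/w2.npz'));print(toJ(ray(d,[(297,232),(540,230)],33),J))
d=dict(np.load('pics/w1.npz'));print(toJ(ray(d,[(352,234),(540,237)],33),J))
d=snap('wrist','w3');cv2.imwrite('pics/w3c.png',cv2.resize(d['pixels'][190:330,240:420,::-1],None,fx=4,fy=4,interpolation=cv2.INTER_CUBIC))"
```

```text
[[ 37.7858389   29.36195537]
 [ 36.65424324 148.19441535]]
[[ 38.27798822 -13.16163588]
 [ 39.69603677  77.9861377 ]]
```

View pics/w3c.png

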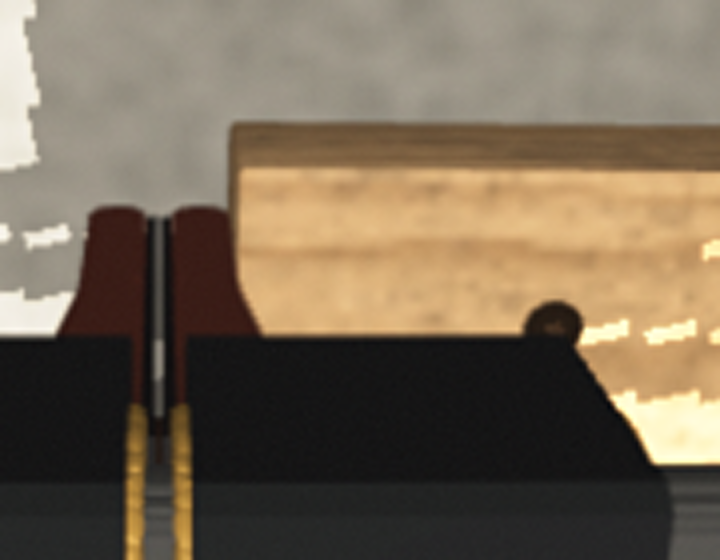

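Crop: the right finger's back (x≈232 in the crop) is against the strip end. By ray casting the end is at y≈30, so contact with the stop should come within a few mm.

Request:
step_arm(targets=[[[0,0.01,0,0,0,0,0],[0,0.01,0,0,0,0,0],[0,0.01,0,0,0,0,0],[0,0.01,0,0,0,0,0],[0,0,0,0,0,0,0]]])

```text
t: 13.52
ee_pos: [599.4, 31.0, 201.7]
orientation: [-0.295, -3.127, 0.003]
ft_force: [0.1, -10.5, 0.9]
width: 0.4
grasp_force: 5.2
```

Request:
step_arm(targets=[[[0,-0.05,0,0,0,0,0],[-0.03,-0.2,0,0,0,0,0],[0,0,0.4,0,0,0,0.5],[0,0,0.5,0,0,0,1],[0,0,0.3,0,0,0,1]]])

```text
t: 14.15
ee_pos: [598.5, 19.9, 264.0]
orientation: [0.295, 3.125, 0.001]
ft_force: [0.6, -0.7, -0.2]
width: 26.7
grasp_force: 0.0
```

```bash
python3 -c "
from h import *
go(5,118,80)"
```

```text
t 14.15 tipJ [59.4 12.5] z 82.0 F [ 0.6 -0.7 -0.2] w 26.7
shift units [-0.666  2.278 -0.04 ] turn units [-0.    0.04 -0.05]
```

Request:
step_arm(targets=[[[-0.4,0.1,0,0,0,0,1],[-0.27,0.5,0,0,0,-0.05,1],[0,0.56,0,0,0,0,1],[0,0.56,0,0,0,0,1],[0,0.56,0,0,0,0,1]]])

```text
t: 14.78
ee_pos: [564.5, 134.8, 262.5]
orientation: [0.301, 3.126, 0.001]
ft_force: [0.6, -0.1, 0.3]
width: 76.9
grasp_force: 0.0
```

Request:
step_arm(targets=[[[0,0,-0.3,0,0,0,1],[0,0,-0.4,0,0,0,1],[0,0,-0.4,0,0,0,1],[0,0,-0.16,0,0,0,1],[0,0,0,0,0,0,1]]])

```text
t: 15.4
ee_pos: [564.3, 133.3, 197.5]
orientation: [-0.302, -3.125, 0.001]
ft_force: [0.3, -0.1, -0.9]
width: 88.2
grasp_force: 0.0
```

```bash
python3 -c "
from h import *
go(26,118,18)"
```

```text
t 15.40 tipJ [  3.4 117. ] z 15.5 F [ 0.3 -0.1 -0.9] w 88.2
shift units [ 0.447 -0.067  0.049] turn units [ 0.01 -0.03  0.01]
```

Request:
step_arm(targets=[[[0.15,-0.03,0.05,0,0,0,1],[0.15,-0.03,0,0,0,0,1],[0.1,-0.02,0,0,0,0,1],[0.04,-0.008,0,0,0,0,1],[0.02,-0.004,0,0,0,0,1]]])

```text
t: 16.02
ee_pos: [587.3, 129.2, 201.1]
orientation: [-0.301, -3.126, 0.0]
ft_force: [-1.0, 0.1, 0.8]
width: 87.8
grasp_force: 0.8
```

Request:
step_arm(targets=[[[0.015,-0.003,0,0,0,0,1],[0.015,-0.003,0,0,0,0,1],[0.01,-0.002,0,0,0,0,1],[0.01,-0.002,0,0,0,0,1],[0,0,0,0,0,0,1]]])

```text
t: 16.65
ee_pos: [588.8, 129.0, 201.1]
orientation: [-0.301, -3.123, 0.0]
ft_force: [-6.7, 3.5, 5.6]
width: 87.7
grasp_force: 3.8
```

Request:
step_arm(targets=[[[-0.1,0.02,0,0,0,0,1],[-0.4,0.08,0,0,0,0,0.28],[-0.5,0.1,0,0,0,0,0.28],[-0.4,0.08,0.6,0,0,0,0.28],[0,0,0.6,0,0,0,0.28]]])

```text
t: 17.27
ee_pos: [518.6, 142.8, 261.3]
orientation: [-0.299, -3.126, 0.001]
ft_force: [0.1, -0.5, 0.2]
width: 51.0
grasp_force: 0.0
```

```bash
python3 -c "
from h import *
go(-42,-138,79)"
```

```text
t 17.27 tipJ [-43.2 117.7] z 79.3 F [ 0.1 -0.5  0.2] w 51.0
shift units [-0.951 -5.025 -0.006] turn units [ 0.01 -0.02 -0.01]
```

Request:
step_arm(targets=[[[-0.16,-0.84,0,0,0,0,0.28],[-0.16,-0.84,0,0,0,0,0.28],[-0.16,-0.84,0,0,0,0,0.28],[-0.16,-0.84,0,0,0,0,0.28],[-0.16,-0.84,0,0,0,0,0.28]]])

```text
t: 17.9
ee_pos: [479.9, -68.7, 261.4]
orientation: [0.3, 3.125, -0.001]
ft_force: [0.8, 0.2, 0.3]
width: 24.6
grasp_force: 0.0
```

Request:
step_arm(targets=[[[-0.16,-0.84,0,0,0,0,0.28],[0,0,-0.4,0,0,0,0.28],[0,0,-0.4,0,0,0,0.28],[0,0,-0.3,0,0,0,0.28],[0,0,-0.1,0,0,0,0.28]]])

```text
t: 18.52
ee_pos: [471.9, -109.2, 200.4]
orientation: [-0.3, -3.126, -0.0]
ft_force: [0.5, -0.5, 0.1]
width: 24.4
grasp_force: 0.0
```

```bash
python3 -c "
from h import *
go(15,-138,18)"
```

```text
t 18.52 tipJ [ -40.9 -138.4] z 18.4 F [ 0.5 -0.5  0.1] w 24.4
shift units [ 1.098 -0.204 -0.008] turn units [-0.   -0.01 -0.  ]
```

Request:
step_arm(targets=[[[0.1,-0.019,0,0,0,0,0.28],[0.1,-0.019,0,0,0,0,0.28],[0.1,-0.019,0,0,0,0,0.28],[0.1,-0.019,0,0,0,0,0.28],[0.1,-0.019,0,0,0,0,0.28]]])

```text
t: 19.15
ee_pos: [497.3, -114.1, 201.3]
orientation: [-0.301, -3.127, 0.0]
ft_force: [-0.3, -0.3, 0.7]
width: 24.1
grasp_force: 0.3
```

Request:
step_arm(targets=[[[0.1,-0.019,0,0,0,0,0.28],[0.1,-0.019,0,0,0,0,0.28],[0.1,-0.019,0,0,0,0,0.28],[0.1,-0.019,0,0,0,0,0.28],[0.1,-0.019,0,0,0,0,0.28]]])

```text
t: 19.77
ee_pos: [522.4, -118.9, 201.1]
orientation: [0.301, 3.127, -0.0]
ft_force: [0.4, 0.1, -0.6]
width: 24.6
grasp_force: 0.2
```

Request:
step_arm(targets=[[[0.06,-0.011,0,0,0,0,0.28],[0.04,-0.008,0,0,0,0,0.28],[0.04,-0.008,0,0,0,0,0.28],[0.02,-0.004,0,0,0,0,0.28],[0.02,-0.004,0,0,0,0,0.28]]])

```text
t: 20.4
ee_pos: [530.7, -120.5, 201.1]
orientation: [-0.301, -3.126, -0.0]
ft_force: [-4.1, 0.3, 3.0]
width: 24.4
grasp_force: 1.8
```

```bash
python3 -c "
from h import *
st()"
```

```text
t 20.40 tipJ [  19.  -138.3] z 19.1 F [-4.1  0.3  3. ] w 24.4
```

Request:
step_arm(targets=[[[0.01,-0.002,0,0,0,0,0.28],[0.01,-0.002,0,0,0,0,0.28],[0.01,-0.002,0,0,0,0,0.28],[0,0,0,0,0,0,0.28],[0,0,0,0,0,0,0.28]]])

```text
t: 21.02
ee_pos: [531.2, -120.5, 201.0]
orientation: [-0.301, -3.123, -0.001]
ft_force: [-7.0, 1.7, 6.2]
width: 24.6
grasp_force: 3.7
```

Request:
step_arm(targets=[[[-0.1,0.02,0,0,0,0,0.28],[-0.3,0.06,0,0,0,0,0],[-0.2,0.04,0.4,0,0,0,0],[0,0,0.6,0,0,0,0],[0,0,0.3,0,0,0,0]]])

```text
t: 21.65
ee_pos: [502.3, -114.8, 267.4]
orientation: [0.301, 3.125, -0.0]
ft_force: [-0.1, -0.0, 0.4]
width: 0.8
grasp_force: 0.0
```

```bash
python3 -c "
from h import *
go(57,-202,84)"
```

```text
t 21.65 tipJ [  -9.5 -138.2] z 85.4 F [-0.1 -0.   0.4] w 0.8
shift units [ 1.063 -1.506 -0.028] turn units [0.01 0.03 0.  ]
```

Request:
step_arm(targets=[[[0,-0.5,0,0,0,0,0],[0.3,-0.5,0,0,0,0,0],[0.3,-0.5,0,0,0,0,0],[0.3,0,0,0,0,0,0],[0.16,0,0,0,0,0,0]]])

```text
t: 22.28
ee_pos: [556.0, -189.4, 265.9]
orientation: [-0.301, -3.127, -0.0]
ft_force: [0.3, 0.7, -1.2]
width: 0.1
grasp_force: 0.0
```

Request:
step_arm(targets=[[[0,0,-0.3,0,0,0,0],[0,0,-0.4,0,0,0,0],[0,0,-0.4,0,0,0,0],[0,0,-0.2,0,0,0,0],[0,0,0,0,0,0,0]]])

```text
t: 22.9
ee_pos: [555.0, -189.7, 199.9]
orientation: [-0.301, -3.125, -0.001]
ft_force: [0.2, -0.5, -0.1]
width: 0.6
grasp_force: 0.0
```

```bash
python3 -c "
from h import *
go(57,-42,20);d=snap('wrist','w4')"
```

```text
t 22.90 tipJ [  55.8 -201.5] z 17.9 F [ 0.2 -0.5 -0.1] w 0.6
shift units [0.631 3.128 0.042] turn units [-0.01 -0.03  0.  ]
```

View pics/w4.png

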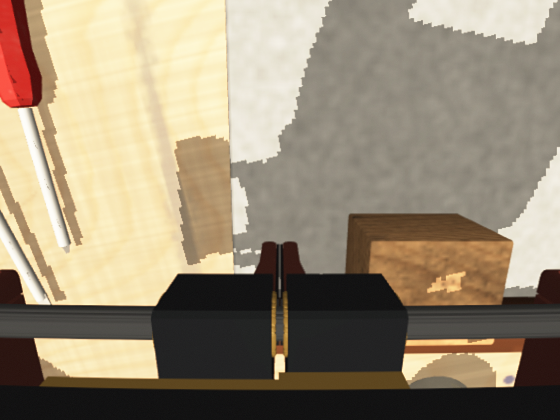

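Wrist view: the block is to the right (left edge near x=348) and square to the fence. The fingers at (280,260) are behind it.

Request:
step_arm(targets=[[[0.027,0.14,0,0,0,0,0],[0.027,0.14,0,0,0,0,0],[0.027,0.14,0,0,0,0,0],[0.027,0.14,0,0,0,0,0],[0.027,0.14,0,0,0,0,0]]])

```text
t: 23.58
ee_pos: [562.5, -154.4, 201.5]
orientation: [0.3, 3.127, -0.0]
ft_force: [0.0, -1.1, 1.4]
width: 0.6
grasp_force: 1.1
```

Request:
step_arm(targets=[[[0.027,0.14,0,0,0,0,0],[0.027,0.14,0,0,0,0,0],[0.027,0.14,0,0,0,0,0],[0.027,0.14,0,0,0,0,0],[0.027,0.14,0,0,0,0,0]]])

```text
t: 24.2
ee_pos: [569.1, -119.4, 201.2]
orientation: [0.301, 3.127, -0.0]
ft_force: [-0.7, -2.2, 2.0]
width: 0.5
grasp_force: 1.0
```

Request:
step_arm(targets=[[[0.027,0.14,0,0,0,0,0],[0.027,0.14,0,0,0,0,0],[0.027,0.14,0,0,0,0,0],[0.027,0.14,0,0,0,0,0],[0.027,0.14,0,0,0,0,0]]])

```text
t: 24.82
ee_pos: [575.8, -84.3, 201.2]
orientation: [-0.301, -3.127, 0.0]
ft_force: [-0.1, -1.1, 1.6]
width: 0.7
grasp_force: 1.0
```

```bash
python3 -c "
from h import *
go(57,-38,20)"
```

```text
t 24.82 tipJ [ 56.5 -94.2] z 19.2 F [-0.1 -1.1  1.6] w 0.7
shift units [0.223 1.103 0.017] turn units [ 0. -0.  0.]
```

Request:
step_arm(targets=[[[0.027,0.14,0,0,0,0,0],[0.027,0.14,0,0,0,0,0],[0.027,0.14,0,0,0,0,0],[0.027,0.14,0,0,0,0,0],[0.027,0.14,0,0,0,0,0]]])

```text
t: 25.45
ee_pos: [582.6, -49.4, 201.2]
orientation: [-0.301, -3.127, 0.0]
ft_force: [-0.2, -2.1, 2.4]
width: 0.6
grasp_force: 1.0
```

Request:
step_arm(targets=[[[0.012,0.06,0,0,0,0,0],[0.012,0.06,0,0,0,0,0],[0.012,0.06,0,0,0,0,0],[0.01,0.05,0,0,0,0,0],[0.01,0.05,0,0,0,0,0]]])

```text
t: 26.08
ee_pos: [585.3, -35.7, 201.2]
orientation: [-0.301, -3.127, 0.0]
ft_force: [-0.7, -1.6, 1.8]
width: 0.5
grasp_force: 0.8
```

Request:
step_arm(targets=[[[0.004,0.02,0,0,0,0,0],[0.004,0.02,0,0,0,0,0],[0.004,0.02,0,0,0,0,0],[0.004,0.02,0,0,0,0,0],[0.002,0.01,0,0,0,0,0]]])

```text
t: 26.7
ee_pos: [586.2, -31.3, 201.2]
orientation: [-0.301, -3.127, 0.0]
ft_force: [0.4, -0.6, 0.6]
width: 0.2
grasp_force: 0.7
```

```bash
python3 -c "
from h import *
st()"
```

```text
t 26.70 tipJ [ 56.6 -40.2] z 19.2 F [ 0.4 -0.6  0.6] w 0.2
```

Request:
step_arm(targets=[[[0.003,0.015,0,0,0,0,0],[0.003,0.015,0,0,0,0,0],[0.003,0.015,0,0,0,0,0],[0.003,0.015,0,0,0,0,0],[0,0,0,0,0,0,0]]])

```text
t: 27.32
ee_pos: [586.5, -29.4, 201.3]
orientation: [-0.3, -3.127, 0.002]
ft_force: [-2.9, -9.1, 3.1]
width: 0.8
grasp_force: 5.2
```

Request:
step_arm(targets=[[[0.002,0.01,0,0,0,0,0],[0.002,0.01,0,0,0,0,0],[0,0,0,0,0,0,0],[0,0,0,0,0,0,0],[0,0,0,0,0,0,0]]])

```text
t: 27.95
ee_pos: [586.6, -29.1, 201.5]
orientation: [-0.3, -3.126, 0.004]
ft_force: [-4.0, -14.9, 6.3]
width: 0.9
grasp_force: 7.9
```

Request:
step_arm(targets=[[[-0.01,-0.05,0,0,0,0,0],[-0.06,-0.3,0,0,0,0,0],[0,0,0.6,0,0,0,0.28],[0,0,0.6,0,0,0,0.28],[0,0,0.3,0,0,0,0.28]]])

```text
t: 28.58
ee_pos: [583.8, -45.3, 277.5]
orientation: [0.301, 3.125, 0.0]
ft_force: [-0.1, -0.8, 0.0]
width: 23.6
grasp_force: 0.0
```

```bash
python3 -c "
from h import *
go(-5,0,90)"
```

```text
t 28.57 tipJ [ 57.2 -54.3] z 95.5 F [-0.1 -0.8  0. ] w 23.6
shift units [-1.015  1.304 -0.11 ] turn units [0.   0.03 0.  ]
```

Request:
step_arm(targets=[[[-0.5,0.1,0,0,0,0,0.28],[-0.51,0.4,0,0,0,0,0.28],[0,0.5,0,0,0,0,0.28],[0,0.3,-0.1,0,0,0,0.28],[0,0,-0.5,0,0,0,0.28]]])

```text
t: 29.2
ee_pos: [533.9, 21.1, 246.6]
orientation: [0.298, 3.124, 0.001]
ft_force: [-0.8, -0.2, -1.1]
width: 24.3
grasp_force: 0.0
```

Request:
step_arm(targets=[[[0,0,-0.5,0,0,0,0.28],[0,0,-0.3,0,0,0,0.28],[0,0,-0.1,0,0,0,0.28],[0,0,0,0,0,0,0.28],[0,0,0,0,0,0,0.28]]])

```text
t: 29.82
ee_pos: [533.4, 20.1, 201.8]
orientation: [0.301, 3.126, 0.0]
ft_force: [0.3, -0.1, -0.3]
width: 24.4
grasp_force: 0.0
```

```bash
python3 -c "
from h import *
go(16,0,19)"
```

```text
t 29.82 tipJ [-4.8  0.3] z 19.8 F [ 0.3 -0.1 -0.3] w 24.4
shift units [ 0.407 -0.085 -0.016] turn units [-0.    0.02  0.  ]
```

Request:
step_arm(targets=[[[0.15,-0.03,0,0,0,0,0.28],[0.15,-0.03,0,0,0,0,0.28],[0.1,-0.02,0,0,0,0,0.28],[0.03,-0.006,0,0,0,0,0.28],[0.02,-0.004,0,0,0,0,0.28]]])

```text
t: 30.45
ee_pos: [555.5, 15.6, 201.1]
orientation: [-0.301, -3.127, 0.0]
ft_force: [-0.7, -0.1, 0.6]
width: 24.4
grasp_force: 0.0
```

Request:
step_arm(targets=[[[0.02,-0.004,0,0,0,0,0.28],[0.01,-0.002,0,0,0,0,0.28],[0.01,-0.002,0,0,0,0,0.28],[0.01,-0.002,0,0,0,0,0.28],[0,0,0,0,0,0,0.28]]])

```text
t: 31.08
ee_pos: [557.6, 15.3, 201.1]
orientation: [-0.301, -3.126, 0.0]
ft_force: [-2.7, 1.1, 1.6]
width: 24.6
grasp_force: 1.5
```

```bash
python3 -c "
from h import *
st()"
```

```text
t 31.07 tipJ [19.5  0. ] z 19.1 F [-2.7  1.1  1.6] w 24.6
```

Request:
step_arm(targets=[[[-0.1,0.02,0,0,0,0,0.28],[-0.5,0.1,0,0,0,0,0.28],[-0.5,0.1,0.3,0,0,0,0.28],[-0.4,0.1,0.8,0,0,0,0.28],[-0.4,0.1,0.8,0,0,0,0.28]]])

```text
t: 31.7
ee_pos: [462.2, 36.3, 296.9]
orientation: [-0.301, -3.127, 0.0]
ft_force: [0.2, 0.3, 1.1]
width: 24.5
grasp_force: 0.0
```

Request:
step_arm(targets=[[[-0.4,0.4,0.8,0,0,0,0.28],[-0.4,0.6,0.8,0,0,0,0.28],[-0.3,0.8,0.3,0,0,0,0.28],[-0.2,0.8,0,0,0,0,0.28],[0,0.8,0,0,0,0,0.28]]])

```text
t: 32.33
ee_pos: [397.1, 207.2, 391.8]
orientation: [0.3, 3.126, 0.001]
ft_force: [-0.0, -0.2, -0.1]
width: 24.8
grasp_force: 0.0
```

Request:
step_arm(targets=[[[0,0.8,0,0,0,0,0.28],[0,0.8,0,0,0,0,0.28],[0,0.8,0,0,0,0,0.28],[0,0.8,0,0,0,0,0.28],[0,0.8,0,0,0,0,0.28]]])

```text
t: 32.95
ee_pos: [397.8, 407.5, 391.2]
orientation: [0.3, 3.127, 0.001]
ft_force: [0.3, -0.1, 0.6]
width: 24.5
grasp_force: 0.0
```

```bash
python3 -c "
from h import *
st();d=snap('top','t5');snap('scene','s5')
cv2.imwrite('pics/t5c.png',cv2.resize(d['pixels'][145:320,220:485,::-1],None,fx=3,fy=3,interpolation=cv2.INTER_CUBIC))"
```

```text
t 32.95 tipJ [-211.8  354.7] z 209.2 F [ 0.3 -0.1  0.6] w 24.5
```

View pics/t5c.png

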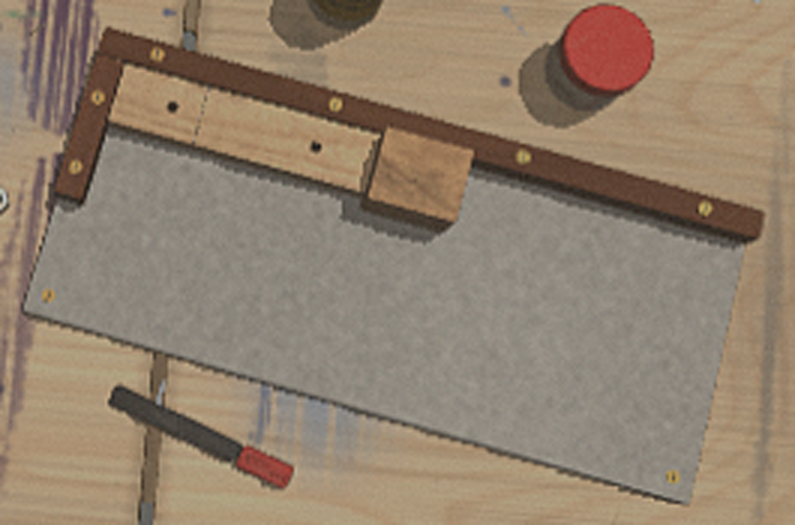

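Top view: the strip lies along the fence with its end at the stop (110,65)–(106,128). The block is against its free end around (370,165), and the other items have not moved. I'll check this numerically.

```bash
python3 - <<'E'
from h import *
d=dict(np.load('pics/t5.npz'))
f=lambda l,z:toJ(ray(d,np.array(l)/3+[220,145],z),J).round(1).tolist()
print('strip',f([(123,66),(107,126),(361,189),(381,134)],33))
print('block',f([(387,126),(474,151),(456,223),(367,198)],57))
s=dict(np.load('pics/s5.npz'))['pixels'][180:300,240:420,::-1]
t=d['pixels'][170:230,310:400,::-1]
cv2.imwrite('pics/j.png',np.hstack([cv2.resize(s,(400,300),interpolation=cv2.INTER_CUBIC),cv2.resize(t,(400,300),interpolation=cv2.INTER_CUBIC)]))
E
```

```text
strip [[78.0, 210.9], [34.7, 209.3], [40.0, 33.7], [80.4, 30.2]]
block [[80.1, 29.6], [79.5, -29.5], [29.7, -29.5], [29.7, 30.2]]
```

View pics/j.png

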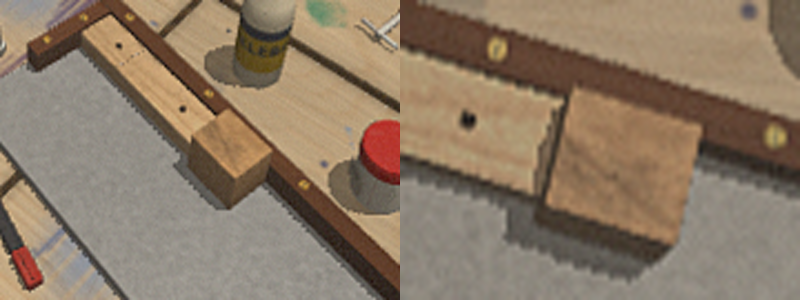

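```bash
python3 - <<'E'
from h import *
def holes(n,z=33,boxes=()):
    d=dict(np.load(n));g=cv2.cvtColor(d['pixels'],cv2.COLOR_RGB2GRAY).astype(float);o=[]
    for u,v in boxes:
        w=np.clip(90-g[v-4:v+5,u-4:u+5],0,None);yy,xx=np.mgrid[v-4:v+5,u-4:u+5]
        o.append(((xx*w).sum()/w.sum(),(yy*w).sum()/w.sum()))
    k=toJ(ray(d,o,z),J);e=k[0]-k[1];print(n,k.round(2).tolist(),'yaw',np.degrees(np.arctan2(-e[0],e[1])).round(2))
holes('pics/top0.npz',boxes=[(289,209),(338,215)])
holes('pics/t5.npz',boxes=[(277,180),(325,194)])
# line fits of edges: strongest vertical gradient, subpixel, fence top edges vs strip front top edge
d=dict(np.load('pics/t5.npz'));g=cv2.GaussianBlur(cv2.cvtColor(d['pixels'],cv2.COLOR_RGB2GRAY),(3,3),0).astype(float)
def edge(p,q,z,sgn,h=4):
    P=[]
    for t in np.linspace(.05,.95,40):
        u=p[0]+t*(q[0]-p[0]);v=p[1]+t*(q[1]-p[1]);u=int(round(u));v=int(round(v))
        c=g[v-h-1:v+h+2,u];w=np.clip(sgn*(c[2:]-c[:-2]),0,None);i=w.argmax();a=slice(max(i-1,0),i+2)
        P.append((u,v-h+(np.arange(len(w))[a]*w[a]).sum()/max(w[a].sum(),1e-9)))
    k=toJ(ray(d,P,z),J);r=np.ones(len(k),bool)
    for _ in range(3):
        c=np.polyfit(k[r,1],k[r,0],1);e=k[:,0]-np.polyval(c,k[:,1]);r=abs(e)<max(1,1.5*np.std(e[r]))
    print('x at ends',np.polyval(c,[k[0,1],k[-1,1]]).round(2),'yaw',np.degrees(np.arctan(-c[0])).round(2),r.sum())
c3=lambda a:(a[0]/3+220,a[1]/3+145)
edge(c3((107,126)),c3((361,189)),33,-1)   # strip front top
edge(c3((123,66)),c3((381,134)),33,1)     # strip far top
edge(c3((24,311)),c3((690,503)),12,-1)    # board front
edge(c3((106,29)),c3((764,211)),37,-1)    # fence back top
E
```

```text
pics/top0.npz [[10.03, 134.17], [25.3, 35.04]] yaw 8.76
pics/t5.npz [[60.32, 171.76], [60.34, 71.12]] yaw 0.02
x at ends [39.58 39.17] yaw -0.15 40
x at ends [80.39 80.27] yaw -0.04 40
x at ends [-96.53 -98.23] yaw -0.24 39
x at ends [101.45  99.65] yaw -0.25 40
```

```bash
python3 -c "
from h import *
print(ctrl.close_job())"
```

```text
the job is handed in; nothing more can be done
None
```

I pushed the strip flush to the fence and against the end stop, then the block flush to the fence and tight against the strip's free end. The final top view puts both within about 1–2 mm of their seated positions, the other items look undisturbed, and I handed the job in at about 33 s with the arm clear; no verdict came back.

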